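# Shut and bolt the packed side of the delivery case

### The arm

A 6-joint arm with a two-finger parallel gripper is mounted at the origin on the work surface. World frame = base frame: x ahead of the robot, y to its left, z up, the work surface at z = 0. Lengths are in m, angles in degrees, forces in N, time in s.
With the tool pointing down it reaches from about 0.275 to 0.975 m from the base axis. Payload 8.4 kg.
Tool frame: the origin (TCP) lies at the very end of the fingers, on their centre line; the grasp point (between the pads) lies env.grasp_offset behind it (env.grasp_offset is the distance from the TCP to the grasp point, in m); y points along the fingers, z is the direction in which the jaws open and shut, and the axes are right-handed (so a half turn about y gives the same grasp; the last joint's range is limited). The gripper opens to 92 mm and grips with 3 to 60 N. Pads are 20 mm wide; open, the fingers measure 128 mm over their backs; the gripper's body (75 mm by 189 mm) begins 69 mm behind the grasp point.
Start: joints at [66.669, 20.225, 93.587, -0, 66.188, -0.138], TCP at [0.246, 0.574, 0.215] pointing down, gripper open.
Joint ranges: [-150.9, 150.9], [-52.94, 120.26], [3.33, 152.33], [-74.26, 254.26], [0, 154.13], [-172.89, 172.89]. Speed limits (degrees/s): [127.2, 127.2, 159.86, 180, 180, 180].

### API

Orientations are given as a 3x3 rotation matrix whose columns are the frame's x, y, z axes.
In Python, from cell import env, optics gives the robot as it stands.
- The arm moves only by the tool jog_arm, never from a script. Its argument "increments" is a list that holds one entry, the list of rows, each a list of 6 numbers: the shift along the tool's x, y, z in units of 300 mm (1.0 is 300 mm), then the turn, a rotation vector about the tool's x, y, z in units of 90 degrees (1.0 is 90 degrees). A call has 1 to 12 rows; each row is the pose to reach, as a shift and turn from the pose commanded when the call began, along the tool's axes at that moment; what a row does not reach only later rows make up. A row lasts 1/10 s, in which the tool goes at most 50 mm and 8.59 degrees, less where a joint would pass 70% of its speed; a pose out of reach is approached as far as the arm can. A call with a number of a shift or a turn outside -1 to 1 is refused whole. A call with a gripper value outside its range is refused whole. "hand" is the closure, from -1 (fully open) to 1 (shut), so that 0 is half open, set as the call begins (left out, the last holds). The fingers move at their own pace and stop on an object; the grip force is fixed at half the most. Time passes only in rows, so rows that repeat a pose let the fingers close. It gives the time, the measured TCP pose, the force and the opening at its end, in the units of the state.
- env.get_obs(): the state, without advancing time (a new reading comes with each control period).
- optics.get_image(name): name is "scene" or "top"; returns a dict with "pixels" (480x640x3 uint8, red, green, blue), "fx", "fy", "cx", "cy" (pixels), "R" (3x3) and "t" (3): a world point X has camera coordinates R X + t. Camera axes: x right, y down, z forward; pixel columns grow to the right and rows downward; lengths in m; the calibration is good to about 2 mm. A picture is of the moment at which its call begins. There is no depth.
- env.hand_in(): hands the job in, once; it reports no verdict.
The state is a dict: "clock": time; "joints": joint angles; "qd": joint speeds; "joint_efforts": joint torques, N m; "tcp_pos": TCP position; "eef_rot": TCP orientation; "wrist_force": force on the tool from outside, world axes, zero at the start; "torque": the same for the moment, N m; "opening": opening from 0.0 (shut) to 1.0 (fully open).
Only numpy, scipy, OpenCV 4.12 (cv2) and the standard library are available. Lean on these libraries where they do the work, as an engineer would, in place of code of your own. Each camera call takes 0.05 s, during which the arm holds its last target. There are 200 camera calls.

### The job

The plywood delivery case on the florist's bench has two compartments, both with their lids up. Shut the lid over the compartment packed with vases and slide its bolt fully home through the staple on that lid; if that bolt has been left sticking out, draw it back first so that the lid can come down flat. Leave the empty compartment's lid and bolt as they are, and knock nothing over.

Things in the scene. Friction and masses are not known exactly. Their poses are not given: they have to be found in the camera images.
- case: plywood delivery case, fixed on the bench, 270 (x) by 430 (y) by 150 mm high, steel corners. Origin: centre of its underside; x points away from the robot (turned up to 0.3 rad), y left. Flat top at z = 0.150: a fixed strip at the far side (x = 0.045 to 0.135) carries the two bolts at y = +0.105 and -0.105, with a tin and a 20 mm high pin box between; the rest is two lids side by side
- housing_left (a point): a point on the left (+y) bolt's axis at the lid-side edge of the strip (case x = 0.045), 7 mm above the strip; axes as the case's. The steel housing runs from 4 to 88 mm along +x, 22 mm wide, top 16.5 mm above the strip. Slot stops: bolt origin at +30 mm when fully thrown (tip at -30 mm, 16 mm past the staple's centre), at +66 mm when fully drawn back (tip inside)
- housing_right (a point): a point on the right (-y) bolt's axis at the lid-side edge of the strip (case x = 0.045), 7 mm above the strip; axes as the case's. The steel housing runs from 4 to 88 mm along +x, 22 mm wide, top 16.5 mm above the strip. Slot stops: bolt origin at +30 mm when fully thrown (tip at -30 mm, 16 mm past the staple's centre), at +66 mm when fully drawn back (tip inside)
- lid_left (a joint): angle of the left (+y) lid: 0 = shut flat, flush with the case's fixed strip; grows as it rises; 1.05 to 1.3 at the start (leaning to the robot), at most 1.4. Stiff hinge: the lid stays where it is left, shut included; a few newtons square to the board near its free edge swing it
- lid_right (a joint): angle of the right (-y) lid: 0 = shut flat, flush with the case's fixed strip; grows as it rises; 1.05 to 1.3 at the start (leaning to the robot), at most 1.4. Stiff hinge: the lid stays where it is left, shut included; a few newtons square to the board near its free edge swing it
- lid_left_hinge (a point): middle of the left lid's hinge axis (along the case's y), on the top edge of the case's robot-side face (case x = -0.135, y = 0.105, z = 0.150). The lid is 177 mm from hinge to free edge, 207 mm wide, 12 mm thick; its outer face (the top when shut) contains the axis and looks to the robot while raised
- lid_right_hinge (a point): the same for the right lid (case y = -0.105)
- lid_left_edge (a point): middle of the left lid's free edge, on its outer face; moves with the lid; axes as for the staple
- lid_right_edge (a point): the same for the right lid
- lid_left_staple (a point): centre of the opening of the steel staple on the left lid; moves with the lid. Opening 15 mm wide, 14 mm high above the lid's face, 12 mm long in the bolt's direction; top 17 mm above the face. Axes: x from hinge to free edge, z out of the outer face. It lies 7 mm above the face, 11 mm from the free edge, in line with the bolt when shut
- lid_right_staple (a point): centre of the opening of the steel staple on the right lid; moves with the lid. Opening 15 mm wide, 14 mm high above the lid's face, 12 mm long in the bolt's direction; top 17 mm above the face. Axes: x from hinge to free edge, z out of the outer face. It lies 7 mm above the face, 11 mm from the free edge, in line with the bolt when shut
- bolt_left: the steel slide bolt of the left (+y) lid: round rod, 10 mm across, 80 mm long, lying along its x in a housing, with an upright shank and a 16 mm ball knob. Origin: rod axis under the knob; ball centre 24 mm above. Tip at its -x 60 mm (towards the lid), tail at +x 20 mm. Slides along x only with a few newtons on the ball. It starts anywhere between nearly drawn back and half thrown, tip up to 21 mm out over the opening
- bolt_right: the slide bolt of the right (-y) lid: the same as bolt_left in every measure
- bolt_left_tip (a point): the centre of the chamfered tip of bolt_left
- bolt_right_tip (a point): the centre of the chamfered tip of bolt_right
- packed_insert: a cardboard cross divider 148 x 186 x 74 mm with four white ceramic vases 114 mm tall, standing in one compartment (left if its case y is positive, else right). Origin: centre of its underside, z up. It stays below the shut lid
- empty_insert: an equal cardboard cross divider without vases, in the other, empty compartment. Origin: centre of its underside
- tin: a small round aluminium tin, 46 mm in diameter and 51 mm high, standing on the case's strip between the bolts. Origin: centre of its underside
- mug: a blue mug 76 mm in diameter, 95 mm high, on the bench to the left. Origin: centre of its underside
- pot: a ribbed white plant pot 108 mm in diameter, 105 mm high, on the bench to the right. Origin: centre of its underside
- spray_bottle: an amber bottle 64 mm in diameter, 170 mm high, on the bench to the left. Origin: centre of its underside

How it is judged:
By the outcome, as a careful person would: the job done as asked, in the order asked, and still so for the second after the job is handed in, with the robot touching nothing.
It also fails if it takes over 58 s, if anything falls off the work surface, if the arm or the gripper's body presses on something with over 40 N, if the wrist force passes 120 N, or if a joint passes its speed limit or range.

## Working session

There is one attempt and no reset: what is moved stays moved. The work goes in short steps, Python scripts to look and compute and a tool call to move; the robot and the scene stay as the last step left them, time stands still between calls to the robot, and variables do not carry over. Pictures are saved under pics/ and viewed, about 8 in all and at most 12, crops included, and the job is handed in when it is done.

Besides the shell and the picture viewer there is one more tool, called after "Request:" as a command line: name --argument value ..., lists and objects as JSON in quotes. jog_arm: Moves the arm, as the interface text tells. Its arguments: {"type":"object","properties":{"increments":{"type":"array","items":{"type":"array","items":{"type":"array","items":{"type":"number","minimum":-1,"maximum":1}}}},"hand":{"type":"number"}},"required":["increments"]}

```bash
mkdir -p pics; ls
cat > look.py <<'E'
import cv2,sys
from cell import env,optics
import pickle
def snap(tag):
    out={}
    for n in("scene","top"):
        im=optics.get_image(n); out[n]=im
        cv2.imwrite(f"pics/{tag}_{n}.png",im["pixels"][:,:,::-1])
    pickle.dump(out,open(f"{tag}.pkl","wb")); return out
E
python3 - <<'E'
from look import *
o=snap("a")
for n in o: print(n,{k:v for k,v in o[n].items() if k!="pixels"})
print(env.get_obs(),env.grasp_offset)
E
```

```text
pics
scene {'fx': 572.9009164571901, 'fy': 572.9009164571901, 'cx': 316.96815372776723, 'cy': 239.65333714132834, 'R': array([[ 0.80056575,  0.59916809, -0.0095959 ],
       [ 0.49370319, -0.66855779, -0.55613635],
       [-0.33963457,  0.44048618, -0.83103567]]), 't': array([-0.39998634, -0.20049929,  1.63374018])}
top {'fx': 495.20563982316816, 'fy': 495.20563982316816, 'cx': 320.358133372639, 'cy': 243.22598087503823, 'R': array([[-0.02434823, -0.99940002, -0.02463276],
       [-0.98756967,  0.02787276, -0.15469082],
       [ 0.15528459,  0.02056012, -0.9876558 ]]), 't': array([0.023478  , 0.53645598, 1.14871588])}
{'clock': 0.1, 'joints': array([ 6.66674542e+01,  2.02591448e+01,  9.36212401e+01, -9.31397782e-04,
        6.61893897e+01, -1.38489813e-01]), 'qd': array([-0.02048586, -0.05899712, -0.11836723, -0.13674065,  0.10017188,
       -0.05780258]), 'joint_efforts': array([-1.15195016e-03, -5.94914353e+01, -3.34931588e+01,  6.98596635e-02,
        1.83011714e-02,  3.47241144e-05]), 'tcp_pos': array([0.24600251, 0.57409322, 0.21395864]), 'eef_rot': array([[ 9.19178794e-01, -4.68673302e-04,  3.93840227e-01],
       [-3.93840506e-01, -1.12409793e-03,  9.19178107e-01],
       [ 1.19207457e-05, -9.99999258e-01, -1.21782951e-03]]), 'wrist_force': array([ 0.85399463, -0.16222157,  0.48187032]), 'torque': array([-0.02966285, -0.00609658, -0.03106082]), 'opening': 1.002986698338172} 0.0187
```

View pics/a_scene.png

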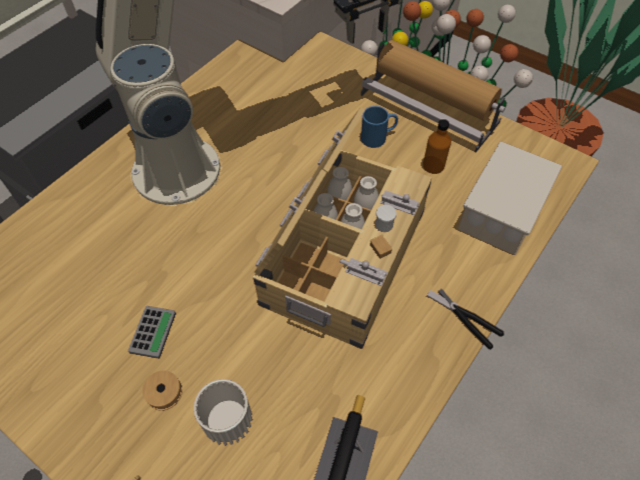

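View pics/a_top.png

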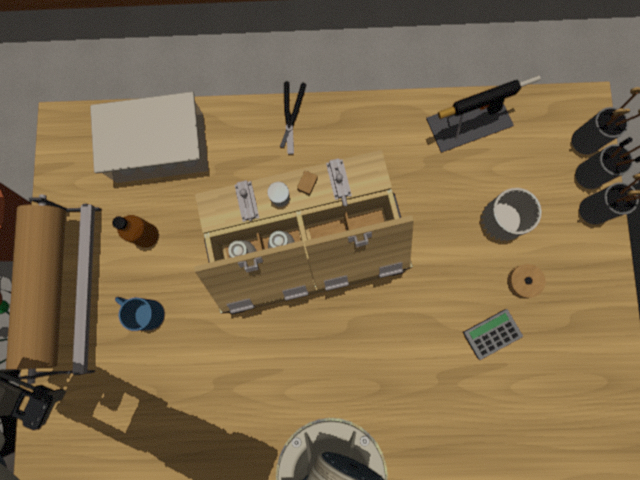

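The vases are in the left (+y) compartment. In the top view its bolt is at about (246,200) and its lid's staple at about (250,263). In the scene view the bolt is at about (402,202). Next I zoom in on both.

Run:
```python
import cv2,numpy as np
a=cv2.imread("pics/a_top.png");b=cv2.imread("pics/a_scene.png")
A=cv2.resize(a[150:320,190:420],None,fx=3.4,fy=3.4,interpolation=cv2.INTER_CUBIC)
cv2.imwrite("pics/c1.png",A)
B=cv2.resize(b[110:350,250:440],None,fx=2.5,fy=2.5,interpolation=cv2.INTER_CUBIC)
cv2.imwrite("pics/c2.png",B); print(A.shape,B.shape)
```

```text
(578, 782, 3) (600, 475, 3)
```

View pics/c1.png

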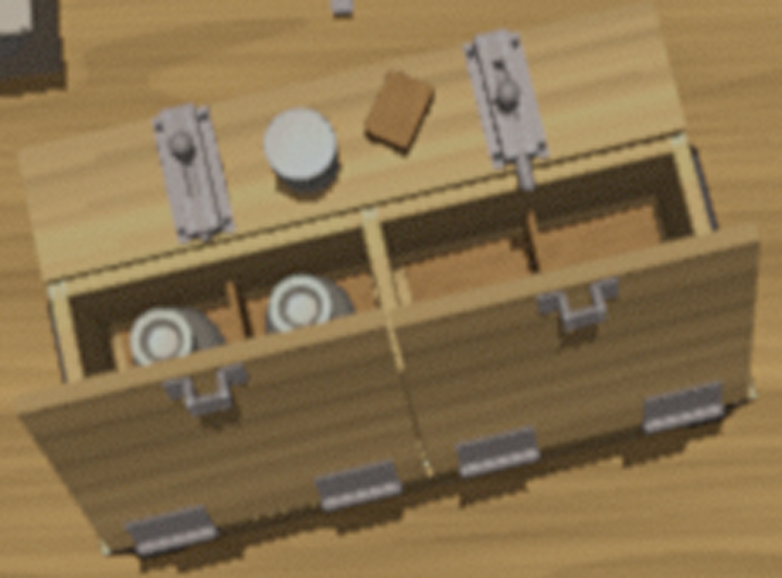

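View pics/c2.png

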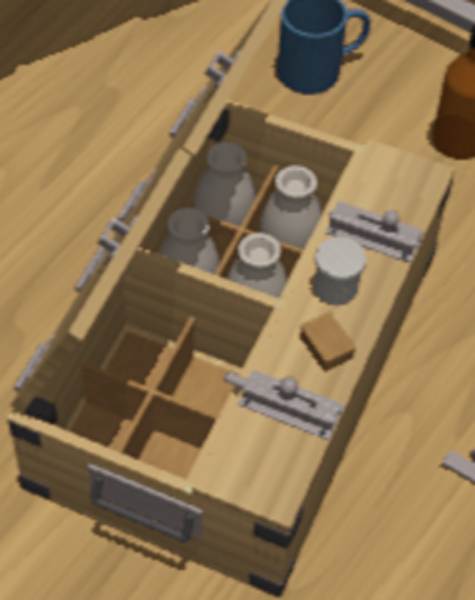

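The left bolt's knob is at crop c1 (182,144), near the far end of its slot, with no rod visible past the housing. The right bolt sticks out. Now I compute the poses from these points.

```bash
cat > geo.py <<'E'
import numpy as np,pickle
from scipy.optimize import least_squares
def ray(im,u,v):
    d=im["R"].T@np.array([(u-im["cx"])/im["fx"],(v-im["cy"])/im["fy"],1]); return -im["R"].T@im["t"],d
def onz(im,p,z):
    c,d=ray(im,*p); return c+d*(z-c[2])/d[2]
def proj(im,X):
    q=im["R"]@np.array(X)+im["t"]; return np.array([im["fx"]*q[0]/q[2]+im["cx"],im["fy"]*q[1]/q[2]+im["cy"]])
def c1(u,v): return (190+u/3.4,150+v/3.4)
def c2(u,v): return (250+u/2.5,110+v/2.5)
E
python3 - <<'E'
from geo import *
o=pickle.load(open("a.pkl","rb"));T,S=o["top"],o["scene"]
M=[(.135,.215),(.135,-.215),(.045,-.215),(.045,.215),(-.135,.215),(-.135,-.215)]
P=[c1(20,152),c1(652,3),c1(685,133),c1(45,283),c1(107,552),c1(752,398)]
M2=[(.135,.215),(.135,-.215),(.045,-.215),(-.135,-.215),(.045,.215)]
P2=[c2(452,172),c2(292,527),c2(190,490),c2(12,420),c2(362,150)]
def fit(M,im,P):
    W=np.array([onz(im,p,.15)[:2] for p in P]);M=np.array(M)
    f=lambda q:(M@np.array([[np.cos(q[2]),np.sin(q[2])],[-np.sin(q[2]),np.cos(q[2])]])+q[:2]-W).ravel()
    r=least_squares(f,[.5,.1,0]);print(r.x,np.round(r.fun.reshape(-1,2)*1000,1).tolist());return r.x
qt=fit(M,T,P);qs=fit(M2,S,P2);q=(qt+qs)/2;print(q)
def tocase(X,q):
    c,s=np.cos(q[2]),np.sin(q[2]);d=X[:2]-q[:2];return np.array([c*d[0]+s*d[1],-s*d[0]+c*d[1],X[2]])
for n,pt,ps in(("L",(182,144),(390,220)),("R",(508,94),(289,386))):
    for im,p,qq in((T,c1(*pt),qt),(S,c2(*ps),qs)):
        X=onz(im,p,.181);print(n,X.round(4),tocase(X,qq).round(4))
# lid angle from free-edge corners: solve angle such that the outer edge corner projects on pixel
for name,y,pt in(("L",.2085,(25,413)),("R",-.2085,(755,238))):
    r=least_squares(lambda a:[(lambda x,z:proj(T,[qt[0]+np.cos(qt[2])*x-np.sin(qt[2])*y,qt[1]+np.sin(qt[2])*x+np.cos(qt[2])*y,z]))(-.135+.177*np.cos(a[0]),.15+.177*np.sin(a[0]))[1]-c1(*pt)[1]],[1.1]);print(name,r.x)
E
```

```text
[0.54983827 0.04584792 0.20767717] [[0.3, 1.8], [0.7, -1.0], [1.5, -2.0], [0.1, 0.8], [-2.3, 5.3], [-0.3, -4.8]]
[0.55903021 0.03822612 0.21744169] [[-0.7, 1.3], [3.2, -5.9], [4.4, -2.3], [-4.9, -3.4], [-2.0, 10.3]]
[0.55443424 0.04203702 0.21255943]
L [0.6311 0.17   0.181 ] [0.1051 0.1047 0.181 ]
L [0.6376 0.1661 0.181 ] [0.1043 0.1079 0.181 ]
R [ 0.6574 -0.0382  0.181 ] [ 0.0879 -0.1045  0.181 ]
R [ 0.6636 -0.0405  0.181 ] [ 0.0851 -0.0995  0.181 ]
L [1.13175368]
R [1.13724699]
```

```bash
cat >> geo.py <<'E'
from scipy.spatial.transform import Rotation as Ro
Q=np.array([.5500,.0455,.2090])   # case pose estimate
def world(x,y,z,q=Q):
    c,s=np.cos(q[2]),np.sin(q[2]);return np.array([q[0]+c*x-s*y,q[1]+s*x+c*y,z])
def case(X,q=Q):
    c,s=np.cos(q[2]),np.sin(q[2]);d=np.array(X[:2])-q[:2];return np.array([c*d[0]+s*d[1],-s*d[0]+c*d[1],X[2]])
def RT(q=Q):
    c,s=np.cos(q[2]),np.sin(q[2]);return np.array([[c,0,-s],[s,0,c],[0,-1,0]])
def rel(obs,X,R=None):
    R0=obs["eef_rot"];R=RT() if R is None else R
    return np.r_[R0.T@(X-obs["tcp_pos"])/.3,np.degrees(Ro.from_matrix(R0.T@R).as_rotvec())/90].round(3)
E
python3 - <<'E'
from geo import *
from cell import env
o=pickle.load(open("a.pkl","rb"));T,S=o["top"],o["scene"]
for n,pt,ps in(("L",(182,144),(390,220)),("R",(508,94),(289,386))):
    A,d=ray(T,*(np.array(c1(*pt))-.35));B,e=ray(S,*(np.array(c2(*ps))-.3))
    k=np.linalg.lstsq(np.c_[d,-e],B-A,rcond=None)[0];P,P2=A+d*k[0],B+e*k[1]
    print(n,P.round(4),np.linalg.norm(P-P2).round(4),case((P+P2)/2).round(4), onz(T,np.array(c1(*pt))-.35,.181).round(4))
ob=env.get_obs()
for X in(world(.06,.105,.42),world(.06,.105,.23)):print(X.round(3),rel(ob,X))
print(rel(ob,np.array([.246,.574,.42])))
E
```

```text
L [0.634  0.1722 0.1732] 0.0001 [0.1085 0.1065 0.1732] [0.6319 0.1707 0.181 ]
R [ 0.6601 -0.0376  0.1746] 0.001 [ 0.0909 -0.1039  0.1746] [ 0.6582 -0.0375  0.181 ]
[0.587 0.161 0.42 ] [ 1.587e+00 -6.860e-01 -8.200e-01  1.000e-03 -3.910e-01 -0.000e+00]
[0.587 0.161 0.23 ] [ 1.587e+00 -5.200e-02 -8.190e-01  1.000e-03 -3.910e-01 -0.000e+00]
[ 0.    -0.687 -0.001  0.001 -0.391 -0.   ]
```

Request:
jog_arm --increments '[[[0,-0.15,0,0,0,0],[0,-0.3,0,0,-0.08,0],[0,-0.45,0,0,-0.16,0],[0.1,-0.6,0,0,-0.25,0],[0.25,-0.69,-0.1,0,-0.33,0],[0.4,-0.69,-0.2,0.001,-0.391,0],[0.5,-0.69,-0.25,0.001,-0.391,0],[0.65,-0.69,-0.35,0.001,-0.391,0],[0.8,-0.69,-0.4,0.001,-0.391,0],[0.9,-0.69,-0.5,0.001,-0.391,0],[1,-0.69,-0.5,0.001,-0.391,0],[1,-0.69,-0.5,0.001,-0.391,0]]]' --hand 1

```text
clock: 1.3
tcp_pos: [0.4651, 0.3163, 0.4211]
eef_rot: [[0.979, 0.001, -0.204], [0.204, 0.001, 0.979], [0.001, -1.0, 0.001]]
wrist_force: [0.0, 0.3, -0.7]
opening: 0.005
```

```bash
cat > w.py <<'E'
from geo import *
from cell import env
import sys
ob=env.get_obs();R=ob["eef_rot"]
print("t",ob["clock"],"case",case(np.r_[ob["tcp_pos"]]).round(4),"F case",(RT().T@ob["wrist_force"]).round(2),"op",round(ob["opening"],2),"yaw err",np.degrees(Ro.from_matrix(RT().T@R).as_rotvec()).round(2))
for a in sys.argv[1:]:
    X=world(*map(float,a.split(",")));print(a,rel(ob,X))
E
python3 w.py .06,.106,.42 .06,.106,.23 .06,.106,.174
```

```text
t 1.3 case [-0.0269  0.2825  0.4211] F case [0.09 0.72 0.24] op 0.0 yaw err [ 0.03  0.18 -0.04]
.06,.106,.42 [ 0.291  0.004 -0.587 -0.    -0.002  0.   ]
.06,.106,.23 [ 0.291  0.637 -0.588 -0.    -0.002  0.   ]
.06,.106,.174 [ 0.291  0.824 -0.588 -0.    -0.002  0.   ]
```

Request:
jog_arm --increments '[[[0.1,0,-0.12,0,0,0],[0.2,0,-0.27,0,0,0],[0.29,0,-0.42,0,0,0],[0.29,0.05,-0.55,0,0,0],[0.29,0.2,-0.588,0,0,0],[0.29,0.35,-0.588,0,0,0],[0.29,0.5,-0.588,0,0,0],[0.29,0.6,-0.588,0,0,0],[0.29,0.637,-0.588,0,0,0],[0.29,0.637,-0.588,0,0,0]]]'

```text
clock: 2.3
tcp_pos: [0.5836, 0.1647, 0.2289]
eef_rot: [[0.978, -0.003, -0.208], [0.208, 0.001, 0.978], [-0.003, -1.0, 0.001]]
wrist_force: [-0.9, -0.5, 0.4]
opening: 0.003
```

```bash
python3 w.py .06,.106,.174 .07,.106,.174
python3 - <<'E'
from look import *
o=snap("b")
b=cv2.imread("pics/b_scene.png")[130:280,340:460]; a=cv2.imread("pics/b_top.png")[150:300,190:310]
cv2.imwrite("pics/b.png",cv2.hconcat([cv2.resize(x,None,fx=3.3,fy=4 if 0 else 3.3,interpolation=cv2.INTER_CUBIC) for x in(b,a)]))
E
```

```text
t 2.3 case [0.0576 0.1096 0.2289] F case [-1.02 -0.39 -0.33] op 0.0 yaw err [ 0.08 -0.05  0.15]
.06,.106,.174 [ 0.009  0.183 -0.012 -0.001  0.001 -0.002]
.07,.106,.174 [ 0.042  0.183 -0.012 -0.001  0.001 -0.002]
```

View pics/b.png

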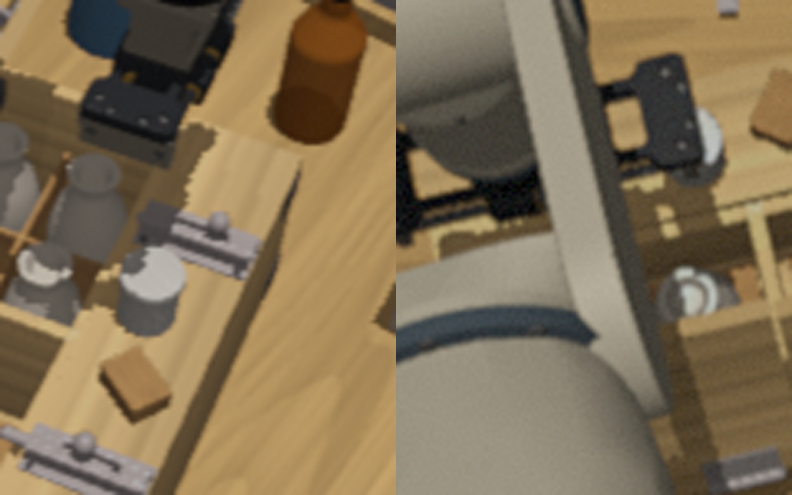

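The knob is at crop (218,222). The closed fingertips hang above the strip's lid-side edge, clear of the knob. I lower them and then push away from the robot.

Request:
jog_arm --increments '[[[0.009,0.06,-0.012,0,0,0],[0.009,0.12,-0.012,0,0,0],[0.009,0.18,-0.012,0,0,0],[0.009,0.18,-0.012,0,0,0],[0.03,0.18,-0.012,0,0,0],[0.05,0.18,-0.012,0,0,0],[0.07,0.18,-0.012,0,0,0],[0.08,0.18,-0.012,0,0,0],[0.09,0.18,-0.012,0,0,0],[0.1,0.18,-0.012,0,0,0],[0.1,0.18,-0.012,0,0,0],[0.1,0.18,-0.012,0,0,0]]]'

```text
clock: 3.6
tcp_pos: [0.6146, 0.1671, 0.1762]
eef_rot: [[0.978, -0.0, -0.208], [0.208, 0.001, 0.978], [0.0, -1.0, 0.001]]
wrist_force: [-0.5, -1.1, 0.7]
opening: 0.004
```

```bash
python3 w.py .095,.106,.174
```

```text
t 3.6 case [0.0884 0.1055 0.1762] F case [-0.73 -0.71 -0.99] op 0.0 yaw err [ 0.08 -0.02 -0.01]
.095,.106,.174 [ 0.022  0.007  0.002 -0.001  0.     0.   ]
```

Request:
jog_arm --increments '[[[0.007,0.005,0,0,0,0],[0.013,0.005,0,0,0,0],[0.02,0.005,0,0,0,0],[0.02,0.005,0,0,0,0],[0.02,0.005,0,0,0,0]]]'

```text
clock: 4.1
tcp_pos: [0.6206, 0.1683, 0.1748]
eef_rot: [[0.978, 0.0, -0.208], [0.208, 0.002, 0.978], [0.0, -1.0, 0.001]]
wrist_force: [-0.1, 0.4, 0.3]
opening: 0.006
```

```bash
python3 w.py
```

```text
t 4.1 case [0.0946 0.1055 0.1748] F case [ 0.   -0.28  0.43] op 0.01 yaw err [ 0.08 -0.02 -0.03]
```

Request:
jog_arm --increments '[[[0.007,0,0,0,0,0],[0.013,0,0,0,0,0],[0.02,0,0,0,0,0],[0.02,0,0,0,0,0]]]'

```text
clock: 4.5
tcp_pos: [0.6251, 0.1693, 0.1747]
eef_rot: [[0.978, -0.003, -0.208], [0.208, 0.001, 0.978], [-0.003, -1.0, 0.001]]
wrist_force: [-6.2, -0.5, 4.9]
opening: 0.002
```

```bash
python3 w.py;  python3 - <<'E'
from look import *
o=snap("c")
b=cv2.imread("pics/c_scene.png")[130:280,340:460]; a=cv2.imread("pics/c_top.png")[150:300,190:310]
cv2.imwrite("pics/c.png",cv2.hconcat([cv2.resize(x,None,fx=3.3,fy=4 if 0 else 3.3,interpolation=cv2.INTER_CUBIC) for x in(b,a)]))
E
```

```text
t 4.5 case [0.0992 0.1055 0.1747] F case [-6.18 -4.94  0.83] op 0.0 yaw err [ 0.08 -0.02  0.17]
```

View pics/c.png

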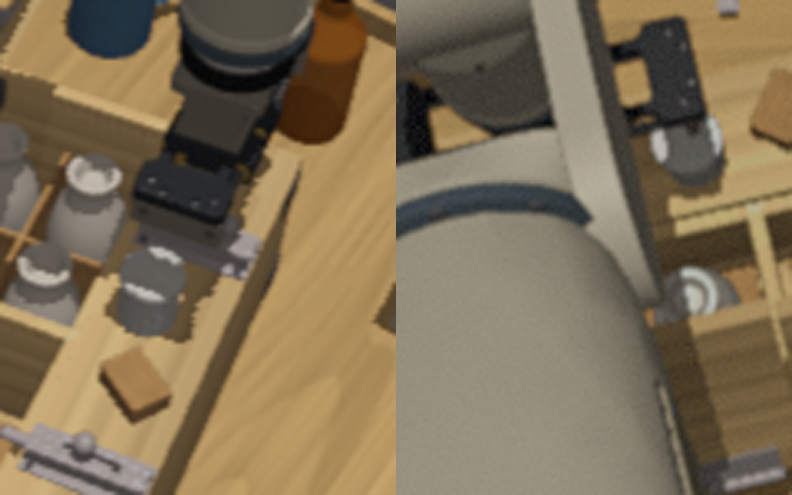

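Contact: −6 N along the push, knob hidden behind the fingers at crop (190,225). I push a little further to find the stop.

Request:
jog_arm --increments '[[[0.006,0.003,0,0,0,0],[0.012,0.003,0,0,0,0],[0.012,0.003,0,0,0,0]]]'

```text
clock: 4.9
tcp_pos: [0.6259, 0.1695, 0.1739]
eef_rot: [[0.978, -0.009, -0.208], [0.208, -0.0, 0.978], [-0.009, -1.0, 0.001]]
wrist_force: [-17.4, -3.5, 13.8]
opening: 0.002
```

```bash
python3 w.py
```

```text
t 4.9 case [0.1    0.1055 0.1739] F case [-17.76 -13.76   0.21] op 0.0 yaw err [ 0.08 -0.02  0.49]
```

17 N with only 0.8 mm of travel means the bolt is at its drawn-back stop. I back off, rise, move behind the lid and check the bolt.

Request:
jog_arm --increments '[[[-0.04,0,0,0,0,0],[-0.06,-0.1,0,0,0,0],[-0.06,-0.25,0,0,0,0],[-0.06,-0.4,0,0,0,0],[-0.06,-0.55,0,0,0,0],[-0.06,-0.7,0,0,0,0],[-0.1,-0.8,0,0,0,0],[-0.25,-0.82,0.05,0,0,0],[-0.4,-0.82,0.1,0,0,0],[-0.55,-0.82,0.16,0,0,0],[-0.7,-0.82,0.16,0,0,0],[-0.76,-0.82,0.16,0,0,0]]]'

```text
clock: 6.1
tcp_pos: [0.3938, 0.1691, 0.4202]
eef_rot: [[0.978, 0.001, -0.209], [0.209, 0.002, 0.978], [0.002, -1.0, 0.002]]
wrist_force: [0.0, -0.1, -0.7]
opening: 0.004
```

```bash
python3 w.py -.125,.155,.3 -.125,.155,.286 ;  python3 - <<'E'
from look import *
o=snap("d")
b=cv2.imread("pics/d_scene.png")[130:280,340:460]; a=cv2.imread("pics/b_scene.png")[130:280,340:460]
cv2.imwrite("pics/d.png",cv2.hconcat([cv2.resize(x,None,fx=3.3,fy=4 if 0 else 3.3,interpolation=cv2.INTER_CUBIC) for x in(b,a)]))
E
```

```text
t 6.1 case [-0.1271  0.1533  0.4202] F case [ 0.02  0.7  -0.07] op 0.0 yaw err [ 0.11 -0.09 -0.09]
-.125,.155,.3 [ 0.006  0.401  0.005 -0.001  0.001  0.001]
-.125,.155,.286 [ 0.006  0.447  0.005 -0.001  0.001  0.001]
```

View pics/d.png

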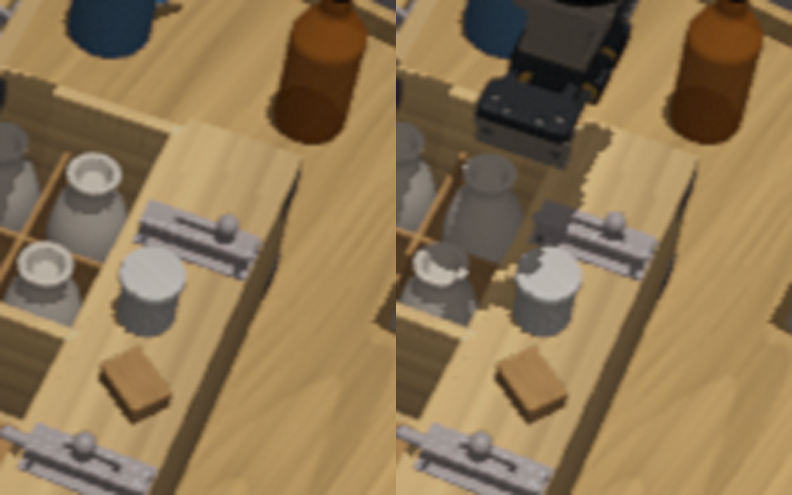

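The knob has moved from crop (218,222) to (227,227), about 6 mm, so the bolt is fully drawn and the lid can come down.

Request:
jog_arm --increments '[[[0.006,0.1,0.005,0,0,0],[0.006,0.2,0.005,0,0,0],[0.006,0.3,0.005,0,0,0],[0.006,0.4,0.005,0,0,0],[0.006,0.447,0.005,0,0,0],[0.006,0.447,0.005,0,0,0]]]'

```text
clock: 6.8
tcp_pos: [0.3982, 0.1712, 0.2836]
eef_rot: [[0.978, -0.003, -0.208], [0.208, 0.0, 0.978], [-0.003, -1.0, 0.001]]
wrist_force: [0.7, -0.1, -0.6]
opening: 0.007
```

```bash
python3 w.py $(python3 -c "
import math
for a in (1.2,1.1,1.0,.9,.8,.7,.6,.5,.4): print('%.4f,.155,%.4f'%(-.138+.145*math.cos(a),.15+.145*math.sin(a)))")
```

```text
t 6.8 case [-0.1224  0.1545  0.2836] F case [ 0.67  0.55 -0.27] op 0.01 yaw err [ 0.04 -0.    0.17]
-0.0855,.155,0.2851 [ 0.123 -0.005  0.002 -0.     0.    -0.002]
-0.0722,.155,0.2792 [ 0.167  0.014  0.002 -0.     0.    -0.002]
-0.0597,.155,0.2720 [ 0.209  0.038  0.002 -0.     0.    -0.002]
-0.0479,.155,0.2636 [ 0.249  0.066  0.002 -0.     0.    -0.002]
-0.0370,.155,0.2540 [ 0.285  0.098  0.002 -0.     0.    -0.002]
-0.0271,.155,0.2434 [ 0.318  0.133  0.002 -0.     0.    -0.002]
-0.0183,.155,0.2319 [ 0.348  0.171  0.002 -0.     0.    -0.002]
-0.0108,.155,0.2195 [ 0.373  0.213  0.002 -0.     0.    -0.002]
-0.0044,.155,0.2065 [ 0.394  0.256  0.002 -0.     0.    -0.002]
```

Request:
jog_arm --increments '[[[0.06,-0.005,0.002,0,0,0],[0.123,-0.005,0.002,0,0,0],[0.145,0.005,0.002,0,0,0],[0.167,0.014,0.002,0,0,0],[0.188,0.026,0.002,0,0,0],[0.209,0.038,0.002,0,0,0],[0.23,0.052,0.002,0,0,0],[0.249,0.066,0.002,0,0,0],[0.268,0.082,0.002,0,0,0],[0.285,0.098,0.002,0,0,0],[0.302,0.115,0.002,0,0,0],[0.318,0.133,0.002,0,0,0]]]'

```text
clock: 8.0
tcp_pos: [0.492, 0.1921, 0.2454]
eef_rot: [[0.978, 0.0, -0.208], [0.208, 0.001, 0.978], [0.0, -1.0, 0.001]]
wrist_force: [-0.2, -0.5, 1.3]
opening: 0.006
```

```bash
python3 w.py $(python3 -c "
import math
for a in (.7,.6,.5,.4,.3,.2,.1,0,-.02): print('%.4f,.155,%.4f'%(-.138+.145*math.cos(a),.15+.145*math.sin(a)))")
```

```text
t 8.0 case [-0.0263  0.1554  0.2454] F case [-0.34 -1.33 -0.43] op 0.01 yaw err [ 0.08 -0.02 -0.03]
-0.0271,.155,0.2434 [-0.003  0.007 -0.001 -0.001  0.     0.   ]
-0.0183,.155,0.2319 [ 0.027  0.045 -0.002 -0.001  0.     0.   ]
-0.0108,.155,0.2195 [ 0.052  0.086 -0.002 -0.001  0.     0.   ]
-0.0044,.155,0.2065 [ 0.073  0.13  -0.002 -0.001  0.     0.   ]
0.0005,.155,0.1929 [ 0.089  0.175 -0.002 -0.001  0.     0.   ]
0.0041,.155,0.1788 [ 0.101  0.222 -0.002 -0.001  0.     0.   ]
0.0063,.155,0.1645 [ 0.109  0.27  -0.002 -0.001  0.     0.   ]
0.0070,.155,0.1500 [ 0.111  0.318 -0.002 -0.001  0.     0.   ]
0.0070,.155,0.1471 [ 0.111  0.328 -0.002 -0.001  0.     0.   ]
```

Request:
jog_arm --increments '[[[0.013,0.026,0,0,0,0],[0.027,0.045,0,0,0,0],[0.04,0.065,0,0,0,0],[0.052,0.086,0,0,0,0],[0.063,0.108,0,0,0,0],[0.073,0.13,0,0,0,0],[0.082,0.153,0,0,0,0],[0.089,0.175,0,0,0,0],[0.096,0.199,0,0,0,0],[0.101,0.222,0,0,0,0],[0.105,0.246,0,0,0,0],[0.109,0.27,0,0,0,0]]]'

```text
clock: 9.2
tcp_pos: [0.5236, 0.1989, 0.1643]
eef_rot: [[0.978, -0.0, -0.208], [0.208, 0.001, 0.978], [0.0, -1.0, 0.001]]
wrist_force: [-0.9, -0.1, 0.5]
opening: 0.003
```

```bash
python3 w.py .007,.155,.15 .007,.155,.146
```

```text
t 9.2 case [0.006  0.1556 0.1643] F case [-0.89 -0.52  0.1 ] op 0.0 yaw err [ 0.08 -0.02 -0.02]
.007,.155,.15 [ 0.003  0.048 -0.002 -0.001  0.     0.   ]
.007,.155,.146 [ 0.003  0.061 -0.002 -0.001  0.     0.   ]
```

Request:
jog_arm --increments '[[[0.003,0.02,0,0,0,0],[0.003,0.035,0,0,0,0],[0.003,0.048,0,0,0,0],[0.003,0.054,0,0,0,0],[0.003,0.06,0,0,0,0],[0.003,0.06,0,0,0,0]]]'

```text
clock: 9.8
tcp_pos: [0.5246, 0.1992, 0.1501]
eef_rot: [[0.978, 0.001, -0.208], [0.208, 0.002, 0.978], [0.001, -1.0, 0.001]]
wrist_force: [-11.9, -5.8, 33.1]
opening: 0.006
```

```bash
python3 w.py;  python3 - <<'E'
from look import *
o=snap("e")
b=cv2.imread("pics/e_scene.png")[110:310,260:460]; a=cv2.imread("pics/e_top.png")[150:350,190:390]
cv2.imwrite("pics/e.png",cv2.hconcat([cv2.resize(x,None,fx=2,fy=2,interpolation=cv2.INTER_CUBIC) for x in(b,a)]))
E
```

```text
t 9.8 case [0.007  0.1556 0.1501] F case [-12.8  -33.13  -3.2 ] op 0.01 yaw err [ 0.09 -0.02 -0.07]
```

View pics/e.png

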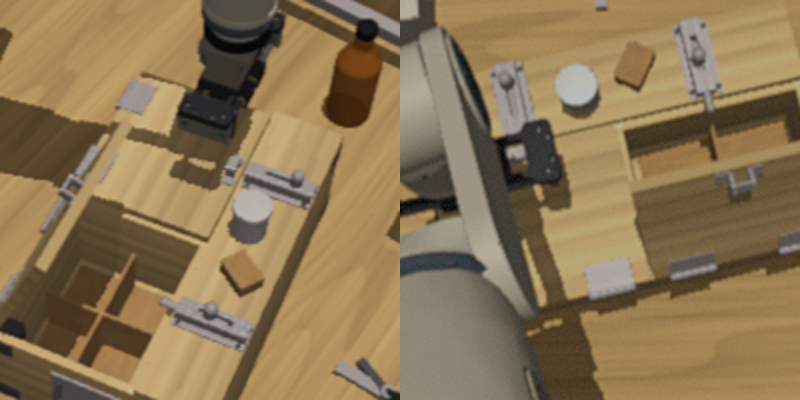

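The lid is shut: both views show it flush, and the TCP is at z = 0.150 with 33 N. The knob is at crop (297,178). Now I move to the far side of the knob.

```bash
python3 w.py .007,.155,.26 .155,.106,.26 .155,.106,.174
```

```text
t 9.9 case [0.007  0.1556 0.1501] F case [-11.98 -32.84  -3.83] op 0.0 yaw err [ 0.09 -0.03 -0.08]
.007,.155,.26 [ 0.    -0.366 -0.001 -0.001  0.     0.001]
.155,.106,.26 [ 0.494 -0.366 -0.165 -0.001  0.     0.001]
.155,.106,.174 [ 0.493 -0.079 -0.165 -0.001  0.     0.001]
```

Request:
jog_arm --increments '[[[0,-0.1,0,0,0,0],[0,-0.25,0,0,0,0],[0.05,-0.37,0,0,0,0],[0.18,-0.38,-0.05,0,0,0],[0.32,-0.38,-0.1,0,0,0],[0.45,-0.38,-0.16,0,0,0],[0.5,-0.38,-0.165,0,0,0],[0.5,-0.34,-0.165,0,0,0],[0.5,-0.24,-0.165,0,0,0],[0.5,-0.14,-0.165,0,0,0],[0.5,-0.09,-0.165,0,0,0],[0.5,-0.09,-0.165,0,0,0]]]'

```text
clock: 11.1
tcp_pos: [0.6791, 0.1817, 0.171]
eef_rot: [[0.978, -0.005, -0.208], [0.208, 0.0, 0.978], [-0.005, -1.0, 0.001]]
wrist_force: [0.1, -0.6, 0.9]
opening: 0.001
```

```bash
python3 w.py .135,.106,.174 .105,.106,.174 .09,.106,.174
```

```text
t 11.1 case [0.1545 0.1064 0.171 ] F case [ 0.01 -0.86 -0.65] op 0.0 yaw err [ 0.08 -0.04  0.26]
.135,.106,.174 [-0.065 -0.01  -0.001 -0.001  0.    -0.003]
.105,.106,.174 [-0.165 -0.009 -0.001 -0.001  0.    -0.003]
.09,.106,.174 [-0.215 -0.009 -0.001 -0.001  0.    -0.003]
```

Request:
jog_arm --increments '[[[-0.03,-0.008,0,0,0,0],[-0.06,-0.008,0,0,0,0],[-0.08,-0.008,0,0,0,0],[-0.1,-0.008,0,0,0,0],[-0.115,-0.008,0,0,0,0],[-0.13,-0.008,0,0,0,0],[-0.145,-0.008,0,0,0,0],[-0.16,-0.008,0,0,0,0],[-0.165,-0.008,0,0,0,0],[-0.165,-0.008,0,0,0,0]]]'

```text
clock: 12.1
tcp_pos: [0.6328, 0.1715, 0.1762]
eef_rot: [[0.978, -0.0, -0.208], [0.208, 0.001, 0.978], [0.0, -1.0, 0.001]]
wrist_force: [0.5, 0.4, -0.3]
opening: 0.009
```

```bash
python3 w.py .095,.106,.174
```

```text
t 12.1 case [0.1072 0.1061 0.1762] F case [0.54 0.28 0.28] op 0.01 yaw err [ 0.08 -0.02 -0.01]
.095,.106,.174 [-0.041  0.007 -0.    -0.001  0.     0.   ]
```

Request:
jog_arm --increments '[[[-0.013,0.006,0,0,0,0],[-0.027,0.006,0,0,0,0],[-0.04,0.006,0,0,0,0],[-0.047,0.006,0,0,0,0],[-0.047,0.006,0,0,0,0]]]'

```text
clock: 12.6
tcp_pos: [0.6221, 0.1693, 0.176]
eef_rot: [[0.978, 0.007, -0.208], [0.208, 0.003, 0.978], [0.008, -1.0, 0.002]]
wrist_force: [8.3, 1.9, 0.8]
opening: 0.007
```

```bash
python3 w.py .085,.106,.174
```

```text
t 12.6 case [0.0962 0.1062 0.176 ] F case [ 8.51 -0.84  0.14] op 0.01 yaw err [ 0.09 -0.02 -0.44]
.085,.106,.174 [-0.037  0.006 -0.001 -0.001  0.     0.005]
```

Request:
jog_arm --increments '[[[-0.007,0,0,0,0,0],[-0.013,0,0,0,0,0],[-0.013,0,0,0,0,0]]]'

```text
clock: 12.9
tcp_pos: [0.6212, 0.1692, 0.177]
eef_rot: [[0.978, 0.013, -0.208], [0.208, 0.005, 0.978], [0.014, -1.0, 0.002]]
wrist_force: [16.7, 3.8, -1.2]
opening: 0.002
```

```bash
python3 w.py;  python3 - <<'E'
from look import *
o=snap("f")
b=cv2.imread("pics/f_scene.png")[130:280,340:460]; a=cv2.imread("pics/f_top.png")[130:280,200:320]
cv2.imwrite("pics/f.png",cv2.hconcat([cv2.resize(x,None,fx=3.3,fy=3.3,interpolation=cv2.INTER_CUBIC) for x in(b,a)]))
E
```

```text
t 12.9 case [0.0953 0.1062 0.177 ] F case [17.11  1.17  0.24] op 0.0 yaw err [ 0.1  -0.03 -0.8 ]
```

View pics/f.png

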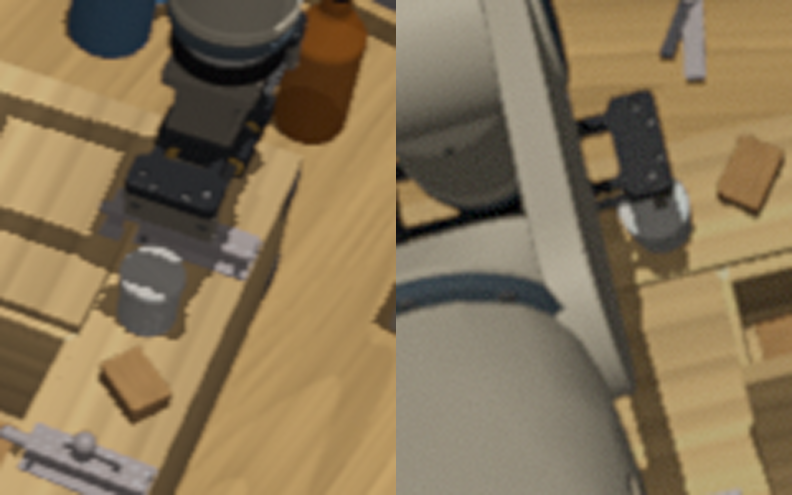

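17 N against a hard stop. I back off, rise clear and look.

Request:
jog_arm --increments '[[[0.05,0,0,0,0,0],[0.08,-0.05,0,0,0,0],[0.08,-0.2,0,0,0,0],[0.08,-0.35,0,0,0,0],[0.08,-0.5,0,0,0,0],[0.0,-0.65,0.1,0,0,0],[-0.1,-0.8,0.25,0,0,0],[-0.2,-0.8,0.4,0,0,0],[-0.3,-0.8,0.55,0,0,0],[-0.4,-0.8,0.7,0,0,0],[-0.5,-0.8,0.85,0,0,0],[-0.6,-0.8,1.0,0,0,0]]]'

```text
clock: 14.2
tcp_pos: [0.4068, 0.3933, 0.4148]
eef_rot: [[0.978, 0.0, -0.208], [0.208, 0.002, 0.978], [0.001, -1.0, 0.002]]
wrist_force: [0.6, 1.2, 0.1]
opening: 0.001
```

```bash
python3 w.py;  python3 - <<'E'
from look import *
o=snap("g")
b=cv2.imread("pics/g_scene.png")[130:280,330:450]; a=cv2.imread("pics/g_top.png")[150:300,200:320]
cv2.imwrite("pics/g.png",cv2.hconcat([cv2.resize(x,None,fx=3.3,fy=3.3,interpolation=cv2.INTER_CUBIC) for x in(b,a)]))
E
```

```text
t 14.2 case [-0.0679  0.37    0.4148] F case [ 0.85 -0.12  1.05] op 0.0 yaw err [ 0.09 -0.01 -0.04]
```

View pics/g.png

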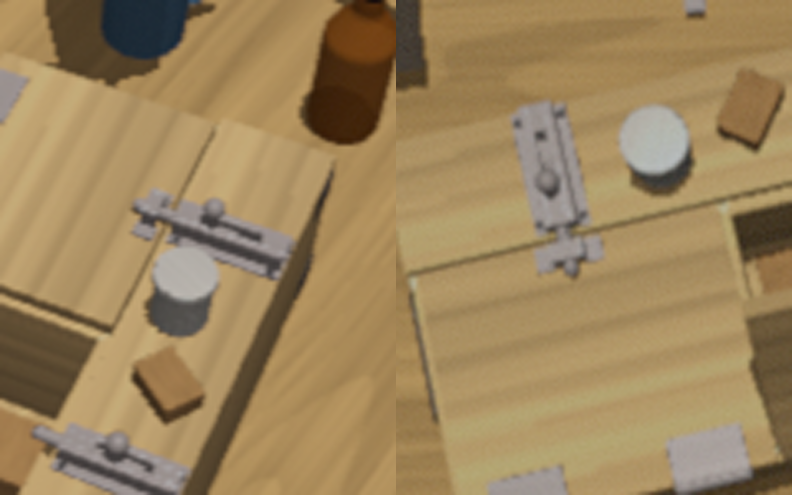

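The bolt runs through the staple. Its tip shows beyond it at right crop (571,272) and its knob is at (546,181). I check the travel numerically.

Run:
```python
from geo import *
T=pickle.load(open("g.pkl","rb"))["top"]
f=lambda u,v,z:case(onz(T,(200+u/3.3-.35,150+v/3.3-.35),z)).round(4)
print("knob",f(150,181,.181),"tip",f(175,273,.157),"staple",f(173,250,.165))
A=pickle.load(open("a.pkl","rb"))["top"];print("knob0",case(onz(A,np.array(c1(182,144))-.35,.181)).round(4))
```

```text
knob [0.078  0.1072 0.181 ] tip [0.0196 0.107  0.157 ] staple [0.0332 0.1041 0.165 ]
knob0 [0.1061 0.1055 0.181 ]
```

```bash
python3 -c "
from cell import env
print(env.hand_in())"
```

```text
the job is handed in; nothing more can be done
None
```

The vases were in the left compartment. I shut its lid, slid its bolt home through the staple, and handed the job in at about 14 s on the clock. No verdict came back.

1. **Bolt drawn back:** it was about 6 mm short of its drawn-back stop, so I pushed it back to the stop first (about 18 N).
2. **Lid shut:** I swung it down flat. The fingertips stopped on it at z = 0.150 with 33 N, and both views showed it flush.
3. **Bolt thrown:** I pushed the knob until it stopped hard at 17 N, then lifted the arm clear.

**Last checks:**
- **Tip:** the pictures show it through the staple, about 14 mm past the staple's centre by pixel measurement. The fully home figure is 16 mm, so it matches within about one pixel (2 mm).
- **Knob:** it measured 3 mm off its fully thrown position in my case frame. That is within the frame's error, since the stops and the tip put it about 4–5 mm off in x.
- **Rest of the scene:** nothing shown in the last crops (tin, pin box, bottle, mug, right bolt) had moved or fallen. I did not look again at the pot or the right lid after the last push; the lid was still up in the view just after the left one shut.

**Disagreement:** my two camera fits of the case differed by up to 9 mm. I worked mainly from the top view and relied on contact forces.

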